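# Seat the register pegs of a jig rail in order

### The arm

A 6-joint arm with a two-finger parallel gripper is mounted at the origin on a cart in front of the work surface, level with it; the furniture and walls round the work are solid. World frame = base frame: x ahead of the robot, y to its left, z up, the work surface at z = 0. Lengths are in mm, angles in degrees, forces in N, time in s.
With the tool pointing down it reaches from about 300 to 850 mm from the base axis. Payload 4.2 kg.
Tool frame: the origin (TCP) lies between the finger pads; the fingertips stand 11 mm ahead of it and the grasp point (between the pads) lies 8 mm behind it (env.tips_ahead is the distance from the TCP to the fingertips, in mm); z points along the fingers, y is the line along which they close (so a half turn about z gives the same grasp; the last joint's range is limited). The gripper opens to 91 mm and grips with 3 to 60 N. Pads are 32 mm wide; open, the fingers measure 118 mm over their backs; the gripper's body (76 mm by 178 mm) begins 60 mm behind the grasp point.
Start: joints at [-76.604, 18.312, 89.639, -0, 72.044, -1.146], TCP at [144.375, -556.595, 224.976] pointing down, gripper open.
Joint ranges: [-177.97, 177.97], [-48.28, 115.42], [12.27, 149.76], [-77.06, 257.06], [2.81, 150.46], [-146.56, 146.56]. Speed limits (degrees/s): [147.25, 147.25, 180, 180, 180, 180].

### API

Orientations are given as [roll, pitch, yaw] about the fixed x, y, z axes, in that order (R = Rz(yaw) Ry(pitch) Rx(roll)).
In Python, from workcell import env, cams gives the robot as it stands.
- The arm moves only by the tool step_arm, never from a script. Its arguments are lists of equal length, an entry for each row: "linear": the shift along the tool's x, y, z in units of 30 cm (1.0 is 30 cm), a list of three; "turn": the turn about the tool's z in units of 360 degrees (1.0 is 360 degrees). In form: {"linear": [[tx, ty, tz], ...], "turn": [turn, ...]}. A call has 1 to 20 rows; each row is the pose to reach, as a shift and turn from the pose commanded when the call began, along the tool's axes at that moment, turning the shorter way round; what a row does not reach only later rows make up. A row lasts 1/8 s, in which the tool goes at most 62.5 mm and 10.7 degrees, less where a joint would pass 70% of its speed; a pose out of reach is approached as far as the arm can. A call with a number of a shift or a turn outside -1 to 1 is refused whole. A call with a gripper value outside its range is refused whole. "fingers" is the closure, from -1 (fully open) to 1 (shut), so that 0 is half open, set as the call begins (left out, the last holds). The fingers move at their own pace and stop on an object; "force" is the grip in N (left out, the last holds). Time passes only in rows, so rows that repeat a pose let the fingers close. It gives the time, the measured TCP pose, the force, the opening and the grip force at its end, in the units of the state.
- env.state(): the state, without advancing time (a new reading comes with each control period).
- cams.grab_frame(name): name is "scene" or "side" or "wrist"; returns a dict with "color" (420x560x3 uint8, blue, green, red), "fx", "fy", "cx", "cy" (pixels), "extrinsics" (4x4, takes a point from camera to world coordinates); the wrist camera has in their place "tool_from_camera" (4x4, takes a point from camera to tool coordinates, whose origin is the TCP and whose axes are the flange's). Camera axes: x right, y down, z forward; pixel columns grow to the right and rows downward; lengths in mm; the calibration is good to about 2 mm. A picture is of the moment at which its call begins: read the wrist's pose just before it. There is no depth.
- env.job_done(): hands the job in; it is judged then, once.
The state is a dict: "time_s": time; "qpos": joint angles; "qvel": joint speeds; "effort": joint torques, N m; "ee_pos": TCP position; "ee_rot": TCP orientation; "force": force on the tool from outside, world axes, zero at the start; "torque": the same for the moment, N m; "gripper_width": finger opening in mm; "gripper_force": force on a finger pad.
Only numpy, scipy, OpenCV 4.12 (cv2) and the standard library are available. Lean on these libraries where they do the work, as an engineer would, in place of code of your own. Each camera call takes 0.05 s, during which the arm holds its last target. There are 200 camera calls.

### The job

Get the wooden jig rail ready for use by pressing its three dark pegs gently down with the fingertips until each head sits fully home on its steel plate: first the round-headed one that locates the jig, then the long narrow one that aligns it, and last the square one that locks it. Don't start a peg before the one ahead of it is home, only press (don't pull any peg up), and leave the loose things on and around the rail where they lie.

Things in the scene. Friction and masses are not known exactly. Their poses are not given: they have to be found in the camera images.
- rail: Pale wooden jig rail, 100 x 330 x 35 mm, long side along its own y, screwed to the bench (does not move) by a small steel cleat at each end. Origin: centre of its underside, on the bench top. Three pegs stand in a row along it, 110 mm apart, in any order.
- round_seat: Steel seat plate, 74 x 40 x 3 mm, fixed on top of the rail, of the dark wooden peg with the round head. Origin: centre of the plate's underside, 35 mm above the bench; z up; axes parallel to the rail's.
- round_top (a point): Centre of the top face of the peg with the round head, 34 mm across (head 12 mm thick, standing on a thinner neck). It moves with the peg: about 62 mm above the bench while the peg stands proud, 50 mm when the head rests on its seat plate.
- round_peg (a joint): How far the peg with the round head has been pressed straight down, in m: 0 to 0.002 at the start, 0.012 fully home with the head on its plate. About 4 N of friction plus slight drag (25 N per m/s); it stays where it is left. It could also be pulled up (negative).
- narrow_seat: Steel seat plate, 74 x 40 x 3 mm, fixed on top of the rail, of the dark wooden peg with the narrow head. Origin: centre of the plate's underside, 35 mm above the bench; z up; axes parallel to the rail's.
- narrow_top (a point): Centre of the top face of the peg with the long narrow head, 50 mm (across the rail, along its seat's x) by 18 mm (head 12 mm thick, standing on a thinner neck). It moves with the peg: about 62 mm above the bench while the peg stands proud, 50 mm when the head rests on its seat plate.
- narrow_peg (a joint): How far the peg with the narrow head has been pressed straight down, in m: 0 to 0.002 at the start, 0.012 fully home with the head on its plate. About 4 N of friction plus slight drag (25 N per m/s); it stays where it is left. It could also be pulled up (negative).
- square_seat: Steel seat plate, 74 x 40 x 3 mm, fixed on top of the rail, of the dark wooden peg with the square head. Origin: centre of the plate's underside, 35 mm above the bench; z up; axes parallel to the rail's.
- square_top (a point): Centre of the top face of the peg with the square head, 32 mm a side (head 12 mm thick, standing on a thinner neck). It moves with the peg: about 62 mm above the bench while the peg stands proud, 50 mm when the head rests on its seat plate.
- square_peg (a joint): How far the peg with the square head has been pressed straight down, in m: 0 to 0.002 at the start, 0.012 fully home with the head on its plate. About 4 N of friction plus slight drag (25 N per m/s); it stays where it is left. It could also be pulled up (negative).
- pencil_red: Flat carpenter's pencil, 166 x 14 x 8 mm, lying across the rail between two pegs. Loose; to be left alone. Origin: centre of its underside.
- dowel_a: Wooden dowel, 110 x 16 x 15 mm, lying across the rail between two pegs. Loose; to be left alone. Origin: centre of its underside.
- pliers: Combination pliers, 166 x 50 x 14 mm, on the bench behind the rail. Loose; to be left alone. Origin: centre of its underside.
- screw_carton: Cardboard carton of screws, 85 x 60 x 42 mm, on the bench behind the rail. Loose; to be left alone. Origin: centre of its underside.
- hinge_a: Cup hinge of metal, 94 x 52 x 20 mm, on the bench in front of the rail. Loose; to be left alone. Origin: centre of its underside.
- wax_tin: Round tin, 68 mm across and 25 mm high, on the bench in front of the rail. Loose; to be left alone. Origin: centre of its underside.
- screw_can: Open metal can, 65 mm across and 90 mm high, on the bench to the left of the rail. Loose; to be left alone. Origin: centre of its underside.

How it is judged:
By the outcome, as a careful person would: the job done as asked, in the order asked, and still so for the second after the job is handed in, with the robot touching nothing.
It also fails if it takes over 42 s, if anything falls off the work surface, if the arm or the gripper's body presses on something with over 40 N, if the wrist force passes 120 N, or if a joint passes its speed limit or range.

## Working session

There is one attempt and no reset: what is moved stays moved. The work goes in short steps, Python scripts to look and compute and a tool call to move; the robot and the scene stay as the last step left them, time stands still between calls to the robot, and variables do not carry over. Pictures are saved under pics/ and viewed, at most 10 in all, crops included, and the job is handed in when it is done.

Besides the shell and the picture viewer there is one more tool, called after "Call:" in YAML: its name, and indented under it one key for each argument. step_arm: Moves the arm, as the interface text tells. Its arguments: {"type":"object","properties":{"linear":{"type":"array"},"turn":{"type":"array"},"fingers":{"type":"number"},"force":{"type":"number"}},"required":["linear","turn"]}

```bash
mkdir -p pics; python3 - <<'E'
from workcell import env,cams
import cv2,json,pickle
d={}
for n in ("scene","side"):
    f=cams.grab_frame(n); d[n]=f; cv2.imwrite(f"pics/{n}0.png",f["color"])
    print(n,f["fx"],f["fy"],f["cx"],f["cy"],f["extrinsics"])
pickle.dump(d,open("f0.pkl","wb"))
s=env.state(); print(s["time_s"],s["ee_pos"],s["ee_rot"],s["force"],env.tips_ahead)
E
```

```text
scene 470.8099854184752 470.8099854184752 274.3809910157664 205.32935868125352 [[-4.93677748e-01 -3.37266015e-01  8.01582133e-01 -3.16643900e+02]
 [-8.69338681e-01  2.15849954e-01 -4.44588637e-01  6.85297252e+02]
 [-2.30768285e-02 -9.16329871e-01 -3.99758712e-01  5.21230752e+02]
 [ 0.00000000e+00  0.00000000e+00  0.00000000e+00  1.00000000e+00]]
side 523.5485160278835 523.5485160278835 275.0477289272091 206.89115896701867 [[ 9.51702330e-01 -1.71879091e-01  2.54401757e-01  3.14250913e+02]
 [-3.07021568e-01 -5.34561977e-01  7.87388881e-01 -5.87278375e+02]
 [ 6.57821536e-04 -8.27466658e-01 -5.61514467e-01  6.02947364e+02]
 [ 0.00000000e+00  0.00000000e+00  0.00000000e+00  1.00000000e+00]]
0.1 [ 144.27621767 -556.17237899  224.22418591] [-1.79910664e+02 -1.06905082e-03  1.45432845e+01] [ 0.24519116  0.15594947 -0.62597145] 11.0
```

View pics/scene0.png

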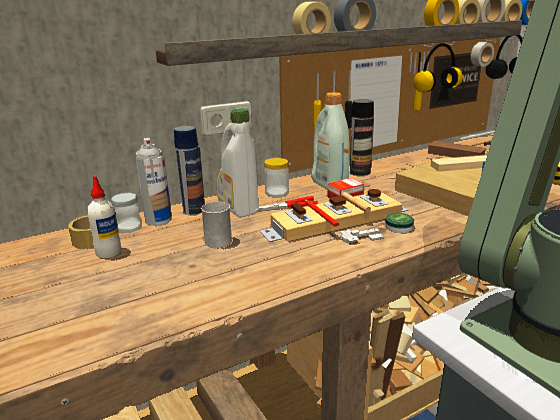

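View pics/side0.png

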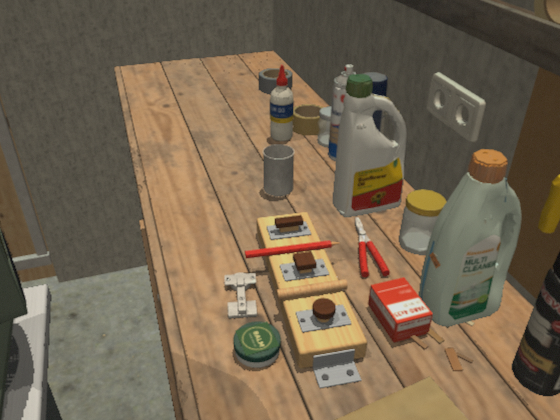

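The side view shows the round peg at about (323,308), the square at (304,261) and the narrow at (289,221). The pencil and the dowel lie between them. I'll enlarge that area to measure it.

```bash
python3 - <<'E'
import cv2,pickle
d=pickle.load(open("f0.pkl","rb"))
c=d["side"]["color"][200:370,230:370]; cv2.imwrite("pics/c1.png",cv2.resize(c,None,fx=3.5,fy=3.5,interpolation=cv2.INTER_CUBIC))
c=d["scene"]["color"][170:250,260:420]; cv2.imwrite("pics/c2.png",cv2.resize(c,None,fx=5,fy=5,interpolation=cv2.INTER_CUBIC))
E
```

```text
(no output)
```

View pics/c1.png

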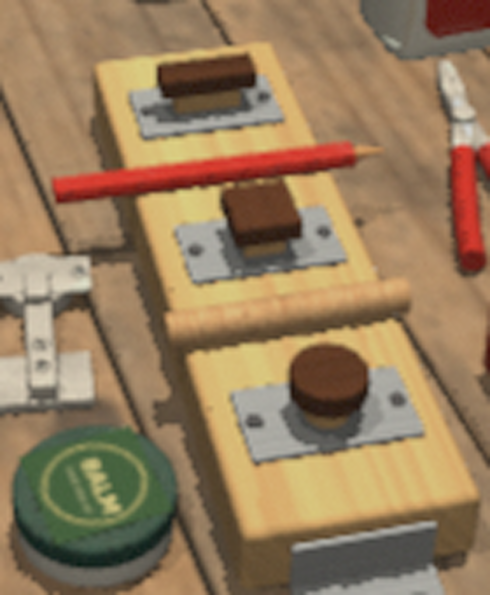

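View pics/c2.png

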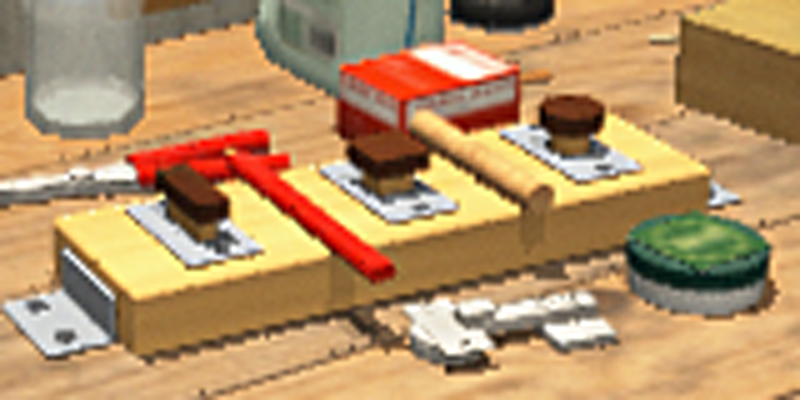

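```bash
cat > h.py <<'E'
import numpy as np,pickle
d=pickle.load(open("f0.pkl","rb"))
def ray(n,u,v):
    f=d[n];E=f["extrinsics"];r=E[:3,:3]@[(u-f["cx"])/f["fx"],(v-f["cy"])/f["fy"],1];return E[:3,3],r
def onz(n,u,v,z):
    o,r=ray(n,u,v);return o+r*(z-o[2])/r[2]
S=lambda u,v:("side",230+u/3.5-.4,200+v/3.5-.4)
C=lambda u,v:("scene",260+u/5-.4,170+v/5-.4)
E
python3 - <<'E'
from h import *
np.set_printoptions(precision=1,suppress=True)
for n,q in dict(narrow=[(128,92),(272,76),(285,122),(143,138)],square=[(175,227),(331,207),(347,262),(191,281)],round=[(231,393),(408,368),(426,432),(247,464)]).items():
    p=np.array([onz(*S(*a),38) for a in q]); e=p[1]-p[0]+p[2]-p[3]; g=p[0]-p[3]+p[1]-p[2]
    print(n,p.mean(0),"len",np.hypot(*e[:2])/2,np.hypot(*g[:2])/2,"yaw x",np.degrees(np.arctan2(e[1],e[0])))
for a in [(95,62),(270,42),(478,495),(240,538)]: print("rail35 side",onz(*S(*a),35))
print("round top side",onz(*S(328,370),61), "scene",onz(*C(571,106),61))
print("square top side",onz(*S(260,207),61),"scene",onz(*C(388,146),61))
print("narrow top side",onz(*S(205,72),61),"scene",onz(*C(193,184),61))
for a in [(55,225),(120,290),(712,170)]: print("rail35 scene",onz(*C(*a),35))
for a in [(127,208),(190,266),(262,247),(320,172),(460,205),(395,222),(500,133),(640,165),(580,178)]: print("plate scene",onz(*C(*a),38))
for n,uv in dict(jug=(370,210),bottle=(460,318),jar=(418,250),can=(278,193)).items(): print(n,onz("side",*uv,0))
for a in [(20,190),(60,190),(352,152),(383,150)]: print("pencil",onz(*S(*a),40))
for a in [(175,328),(405,295)]: print("dowel",onz(*S(*a),43))
E
```

```text
narrow [571.  126.5  38. ] len 75.30882772886946 40.133615629458625 yaw x -7.2754353543300585
square [560.   17.6  38. ] len 74.80834225252877 38.97579809048567 yaw x -7.191592732124075
round [549. -92.  38.] len 77.43813273707532 38.533951677325014 yaw x -5.832001640989167
rail35 side [528.2 186.5  35. ]
rail35 side [624.2 175.4  35. ]
rail35 side [ 590.4 -148.9   35. ]
rail35 side [ 492.2 -140.1   35. ]
round top side [548.4 -89.5  61. ] scene [548.8 -91.   61. ]
square top side [558.3  17.1  61. ] scene [556.8  20.5  61. ]
narrow top side [569.1 125.5  61. ] scene [569.4 127.9  61. ]
rail35 scene [613.5 180.7  35. ]
rail35 scene [534.  190.5  35. ]
rail35 scene [ 491.2 -137.1   35. ]
plate scene [606.2 143.6  38. ]
plate scene [533.1 152.6  38. ]
plate scene [532.4 112.3  38. ]
plate scene [591.5  37.   38. ]
plate scene [520.5   2.4  38. ]
plate scene [521.4  41.6  38. ]
plate scene [582.8 -73.2  38. ]
plate scene [ 510.7 -105.9   38. ]
plate scene [514.3 -69.2  38. ]
jug [767.8 188.4   0. ]
bottle [ 767.7 -124.6    0. ]
jar [793.3  44.5   0. ]
can [609.6 306.5   0. ]
pencil [461.9  88.   40. ]
pencil [480.3  82.1  40. ]
pencil [626.2  66.3  40. ]
pencil [641.5  63.1  40. ]
dowel [502.2 -28.6  43. ]
dowel [606.8 -40.1  43. ]
```

Both views agree within about 3 mm, with plate lengths of 75 mm and spacing of 110 mm. The peg centres come out at round (548,-92), square (559,17.5) and narrow (570,127), with rail yaw about -6°. Next I close the fingers and go above the round peg, in two calls.

Call:
step_arm:
  linear:
    - [0.1,-0.07,0]
    - [0.22,-0.15,0]
    - [0.36,-0.25,0]
    - [0.5,-0.345,0]
    - [0.64,-0.44,0]
    - [0.75,-0.52,0]
    - [0.82,-0.565,0]
    - [0.845,-0.58,0]
    - [0.845,-0.58,0]
  turn: [0.01,0.02,0.03,0.04,0.05,0.057,0.057,0.057,0.057]
  fingers: 1
  force: 20

```text
time_s: 1.23
ee_pos: [346.0, -324.6, 224.8]
ee_rot: [180.0, 0.0, -5.9]
force: [-0.1, 0.6, 0.3]
gripper_width: 4.2
gripper_force: 0.0
```

Call:
step_arm:
  linear:
    - [0.08,-0.12,0]
    - [0.18,-0.26,0]
    - [0.29,-0.42,0]
    - [0.4,-0.57,0]
    - [0.49,-0.7,0]
    - [0.56,-0.8,0.05]
    - [0.59,-0.84,0.13]
    - [0.59,-0.84,0.23]
    - [0.59,-0.84,0.33]
    - [0.59,-0.84,0.4]
    - [0.59,-0.84,0.43]
    - [0.59,-0.84,0.43]
  turn: [0,0,0,0,0,0,0,0,0,0,0,0]

```text
time_s: 2.72
ee_pos: [548.2, -93.1, 95.7]
ee_rot: [180.0, 0.0, -6.0]
force: [0.9, -1.3, -0.8]
gripper_width: 0.6
gripper_force: 0.0
```

```bash
python3 - <<'E'
from workcell import env,cams
import cv2,numpy as np
s=env.state(); print(s["ee_pos"],s["ee_rot"],s["force"],s["gripper_width"])
a=cams.grab_frame("side")["color"][170:370,180:400]; b=cams.grab_frame("scene")["color"][110:260,250:450]
a=cv2.resize(a,(440,400)); b=cv2.resize(b,(356,267)); im=np.zeros((400,796,3),np.uint8); im[:,:440]=a; im[:267,440:]=b
cv2.imwrite("pics/p1.png",im)
E
```

```text
[548.2001176  -93.09377403  95.65101607] [ 1.79987704e+02  4.53003020e-02 -6.02990850e+00] [ 0.88337582 -1.34801021 -0.80710605] 0.6461072879715549
```

View pics/p1.png

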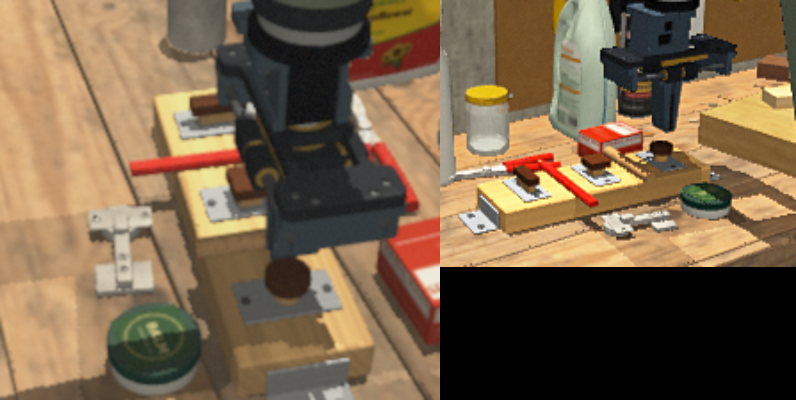

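The closed fingertips stand straight above the round head, and the loose things are clear. I'll press slowly to about 1 mm short of home.

Call:
step_arm:
  linear:
    - [0,0,0.02]
    - [0,0,0.045]
    - [0,0,0.06]
    - [0,0,0.07]
    - [0,0,0.076]
    - [0,0,0.082]
    - [0,0,0.088]
    - [0,0,0.094]
    - [0,0,0.1]
    - [0,0,0.106]
    - [0,0,0.11]
    - [0,0,0.112]
    - [0,0,0.112]
  turn: [0,0,0,0,0,0,0,0,0,0,0,0,0]

```text
time_s: 4.45
ee_pos: [548.3, -92.3, 62.2]
ee_rot: [180.0, 0.0, -6.0]
force: [-0.6, 0.5, 2.4]
gripper_width: 0.3
gripper_force: 1.1
```

Call:
step_arm:
  linear:
    - [0,0,0.002]
    - [0,0,0.004]
    - [0,0,0.005]
    - [0,0,0.006]
    - [0,0,0.006]
  turn: [0,0,0,0,0]

```text
time_s: 5.08
ee_pos: [548.3, -92.3, 61.3]
ee_rot: [180.0, -0.0, -6.0]
force: [-3.2, 1.4, 8.3]
gripper_width: 0.6
gripper_force: 4.1
```

Call:
step_arm:
  linear:
    - [0,0,0.001]
    - [0,0,0.002]
    - [0,0,0.003]
    - [0,0,0.004]
    - [0,0,0.004]
  turn: [0,0,0,0,0]

```text
time_s: 5.7
ee_pos: [548.4, -92.3, 61.2]
ee_rot: [180.0, -0.0, -6.0]
force: [-3.7, 1.1, 15.5]
gripper_width: 0.5
gripper_force: 7.8
```

It stalled at z 61.2 (tips at 50.2) while the force rose to 15 N, so the round peg is home. I'll lift straight up, cross over to the narrow peg and come down above it.

Call:
step_arm:
  linear:
    - [0,0,-0.02]
    - [0,0,-0.07]
    - [0,0,-0.13]
    - [0,-0.03,-0.15]
    - [0,-0.12,-0.15]
    - [0,-0.25,-0.15]
    - [0,-0.39,-0.15]
    - [-0.003,-0.52,-0.15]
    - [-0.005,-0.64,-0.15]
    - [-0.005,-0.71,-0.15]
    - [-0.005,-0.735,-0.15]
    - [-0.005,-0.735,-0.13]
    - [-0.005,-0.735,-0.1]
    - [-0.005,-0.735,-0.08]
    - [-0.005,-0.735,-0.08]
  turn: [0,0,0,0,0,0,0,0,0,0,0,0,0,0,0]

```text
time_s: 7.58
ee_pos: [569.3, 126.4, 82.5]
ee_rot: [180.0, 0.1, -6.0]
force: [-0.3, -0.2, -0.1]
gripper_width: 0.5
gripper_force: 0.0
```

```bash
python3 - <<'E'
from workcell import env,cams
import cv2,numpy as np
s=env.state(); print(s["ee_pos"],s["ee_rot"],s["force"],s["gripper_width"])
a=cams.grab_frame("side")["color"][170:370,180:400]; b=cams.grab_frame("scene")["color"][110:260,250:450]
a=cv2.resize(a,(440,400)); b=cv2.resize(b,(356,267)); im=np.zeros((400,796,3),np.uint8); im[:,:440]=a; im[:267,440:]=b
cv2.imwrite("pics/p2.png",im)
E
```

```text
[569.32140973 126.42177494  82.47148939] [ 1.79961698e+02  9.52140562e-02 -6.02952402e+00] [-0.27157953 -0.16831373 -0.08986577] 0.502953286851757
```

View pics/p2.png

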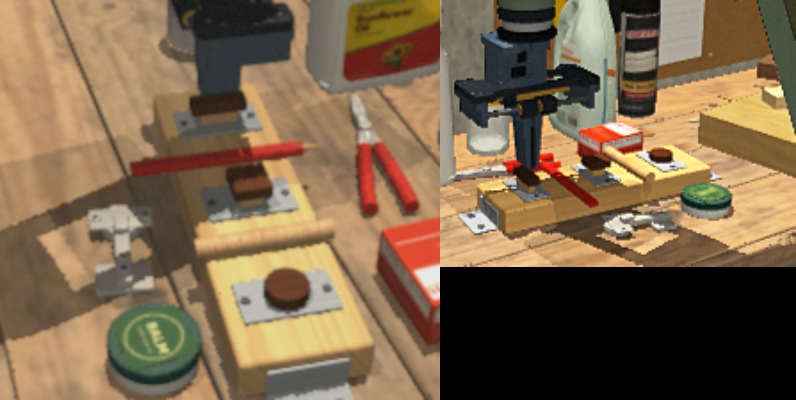

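The round head sits on its plate, and the fingertips are centred above the narrow head with nothing disturbed. Pressing the narrow peg now.

Call:
step_arm:
  linear:
    - [0,0,0.01]
    - [0,0,0.02]
    - [0,0,0.027]
    - [0,0,0.033]
    - [0,0,0.039]
    - [0,0,0.045]
    - [0,0,0.051]
    - [0,0,0.057]
    - [0,0,0.063]
    - [0,0,0.067]
    - [0,0,0.07]
    - [0,0,0.073]
    - [0,0,0.075]
    - [0,0,0.077]
    - [0,0,0.077]
  turn: [0,0,0,0,0,0,0,0,0,0,0,0,0,0,0]

```text
time_s: 9.55
ee_pos: [569.9, 127.1, 61.3]
ee_rot: [-180.0, -0.0, -6.0]
force: [-4.2, -0.5, 9.4]
gripper_width: 0.4
gripper_force: 4.9
```

Call:
step_arm:
  linear:
    - [0,0,0.001]
    - [0,0,0.002]
    - [0,0,0.002]
  turn: [0,0,0]

```text
time_s: 9.93
ee_pos: [569.8, 127.1, 61.2]
ee_rot: [-180.0, -0.0, -6.0]
force: [-4.0, -0.6, 13.8]
gripper_width: 0.6
gripper_force: 6.6
```

It stalled at 61.2 again with the force rising, so the narrow peg is home. Next is the square peg.

Call:
step_arm:
  linear:
    - [0,0,-0.02]
    - [0,0,-0.07]
    - [0,0,-0.13]
    - [0,0.03,-0.15]
    - [0,0.1,-0.15]
    - [0,0.2,-0.15]
    - [0,0.29,-0.15]
    - [0.003,0.345,-0.15]
    - [0.003,0.367,-0.15]
    - [0.003,0.367,-0.13]
    - [0.003,0.367,-0.1]
    - [0.003,0.367,-0.08]
    - [0.003,0.367,-0.08]
  turn: [0,0,0,0,0,0,0,0,0,0,0,0,0]

```text
time_s: 11.55
ee_pos: [558.8, 18.0, 82.7]
ee_rot: [180.0, 0.1, -5.9]
force: [-0.2, 0.8, -0.2]
gripper_width: 0.7
gripper_force: 0.0
```

```bash
python3 - <<'E'
from workcell import env,cams
import cv2,numpy as np
s=env.state(); print(s["ee_pos"],s["ee_rot"],s["force"],s["gripper_width"])
a=cams.grab_frame("side")["color"][170:370,180:400]; b=cams.grab_frame("scene")["color"][110:260,250:450]
a=cv2.resize(a,(440,400)); b=cv2.resize(b,(356,267)); im=np.zeros((400,796,3),np.uint8); im[:,:440]=a; im[:267,440:]=b
cv2.imwrite("pics/p3.png",im)
E
```

```text
[558.75064065  18.00079682  82.7265065 ] [ 1.79987071e+02  9.87024170e-02 -5.93638502e+00] [-0.21711082  0.76147761 -0.2300326 ] 0.6974185802170809
```

View pics/p3.png

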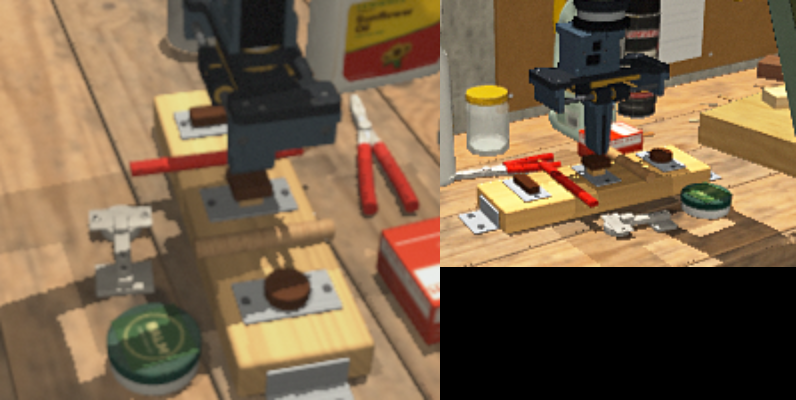

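The narrow and round heads both sit on their plates, and the fingertips are over the square head. Pressing it the same way.

Call:
step_arm:
  linear:
    - [0,0,0.01]
    - [0,0,0.02]
    - [0,0,0.027]
    - [0,0,0.033]
    - [0,0,0.039]
    - [0,0,0.045]
    - [0,0,0.051]
    - [0,0,0.057]
    - [0,0,0.063]
    - [0,0,0.067]
    - [0,0,0.07]
    - [0,0,0.073]
    - [0,0,0.075]
    - [0,0,0.077]
    - [0,0,0.077]
  turn: [0,0,0,0,0,0,0,0,0,0,0,0,0,0,0]

```text
time_s: 13.52
ee_pos: [559.3, 17.5, 61.2]
ee_rot: [180.0, -0.0, -6.0]
force: [-1.8, -1.2, 8.5]
gripper_width: 1.0
gripper_force: 4.2
```

Call:
step_arm:
  linear:
    - [0,0,0.001]
    - [0,0,0.002]
    - [0,0,0.002]
  turn: [0,0,0]

```text
time_s: 13.9
ee_pos: [559.3, 17.5, 61.2]
ee_rot: [180.0, -0.0, -6.0]
force: [-2.4, 0.8, 12.4]
gripper_width: 0.4
gripper_force: 6.0
```

The square peg is home too. I'll lift clear and check.

Call:
step_arm:
  linear:
    - [0,0,-0.02]
    - [0,0,-0.07]
    - [0,0,-0.15]
    - [0,0,-0.25]
    - [0,0,-0.35]
    - [0,0,-0.45]
    - [0,0,-0.53]
    - [0,0,-0.56]
    - [0,0,-0.56]
    - [0,0,-0.56]
  turn: [0,0,0,0,0,0,0,0,0,0]

```text
time_s: 15.15
ee_pos: [558.6, 17.5, 226.8]
ee_rot: [180.0, 0.1, -6.0]
force: [-0.0, -0.4, 0.5]
gripper_width: 0.4
gripper_force: 0.0
```

```bash
python3 - <<'E'
from workcell import env,cams
import cv2,numpy as np
s=env.state(); print(s["ee_pos"],s["force"])
a=cams.grab_frame("side")["color"][170:370,180:400]; b=cams.grab_frame("scene")["color"][110:260,250:450]
a=cv2.resize(a,(440,400)); b=cv2.resize(b,(356,267)); im=np.zeros((400,796,3),np.uint8); im[:,:440]=a; im[:267,440:]=b
cv2.imwrite("pics/p4.png",im)
E
```

```text
[558.6243693   17.53284624 226.77675973] [-0.01836115 -0.38827397  0.53460178]
```

View pics/p4.png

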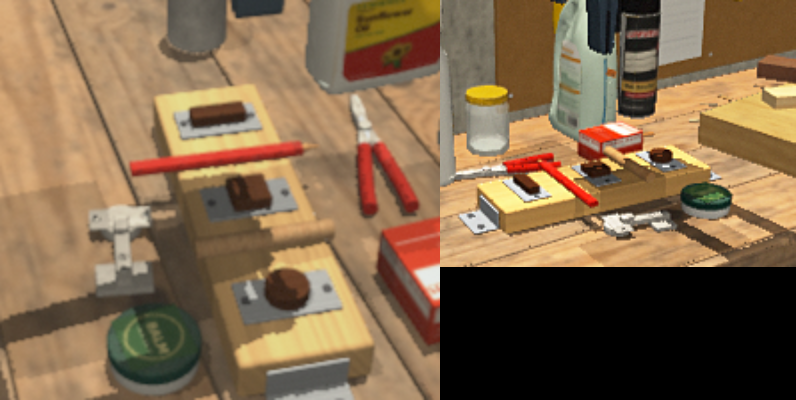

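All three heads sit on their plates, the pencil, dowel and the rest are where they were, and the arm is clear.

```bash
python3 -c "
from workcell import env
print(env.job_done())"
```

```text
the job is handed in; nothing more can be done
None
```

I pressed the round, narrow and square pegs fully home in that order, with no more than about 16 N read on the tool after each press; nothing else looked moved in the final pictures, and I handed the job in at about 15 s.

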